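Pull-test a soldered shunt link with the spring gauge

TASK

The tall copper shunt link on the board in the vise has just been soldered: prove that it holds. Take the spring pull gauge from the tool caddy, catch its hook under the middle of that link, draw straight up slowly until the gauge shows 10 N, hold that for two seconds (never reach 15 N: that would tear the pads), then ease off and unhook. Hang the gauge back by its clip over the same caddy wall, barrel inside, let go, and leave everything else on the bench where it is.

Things in the scene. Friction and masses are not known exactly. Their poses are not given: they have to be found in the camera images.
- gauge_grip (a point): Centre of the black handle of the spring pull gauge (upright tool, 165 mm long, about 105 g): a block 24 (x) by 18 (y) by 46 (z) mm; grip across the 18 mm, from above. Axes: z up along the gauge, x from the clip towards the side where the hook's open tip is. Below it on the z axis: aluminium barrel, 22 mm diameter, from z -30 to -105 mm, its last 8 mm tapering to 15 mm.
- clip_gap (a point): Top of the gap between the gauge's clip and barrel, on the underside of the clip's bridge, which rests on the caddy's rim: 16 mm to the -x side of the handle centre and 33 mm below it, axes alike. Gap 10 mm wide (x -5 to +5), open downwards. Clip: steel strip 18 mm wide (y), leg 2.5 mm thick and 24 mm long, then a lip flared outwards to 33 mm below, 12 mm out (x -12).
- hook_seat (a point): Inside bottom of the gauge's hook, where the load bears: on the gauge's axis, 138.5 mm below the handle centre when unloaded; axes alike. Hook of 4 mm wire in the x-z plane: lowest point 4 mm below this; open tip at x +6.5 to +10.5 mm, rising to 8.5 mm above this; back at x -10.5 mm. A bar comes in over the tip from the +x side into the throat, about 12 mm wide.
- plunger (a joint): How far the gauge's graduated plunger, which carries the hook, is drawn out of the barrel by its spring load, m: 0 at rest, 0.002 per newton (10 N at 0.020, 15 N at 0.030), end stop 0.036. A thin dark ring comes out of the barrel every 2 N; a broad 3 mm ring has just come out at 10 N.
- link_bridge (a point): Middle of the underside of the tall copper shunt link, a U of 4 mm round bar upright on the board, rigid: 130 mm above the bench, 30 mm above the board. Axes as the vise: the bridge runs along y, legs at y -20 and +20 mm; a hook goes under it along x. From x -50 to +20 mm, within 20 mm of its mid line, nothing else is over 11 mm above the board.
- shunt: The same tall shunt link as a part of the vise's board, 34 mm high, 44 mm over its legs; origin on the board's top face under the bridge. The other link, 13 mm high, 23 mm to its +x side, is not to be tested; a finned heat sink 25 mm high begins 35 mm to the +x side.
- vise: Grey circuit-board vise, fixed; origin on the bench under its centre, z up. Round base 132 mm across; jaws at y -59 and +59 mm, 109 mm high, hold a green board 124 mm (x) by 100 mm (y), its top face 100 mm above the bench, the tall link at its centre.
- caddy: Dark steel tool caddy, fixed: open box 130 (x) by 150 (y) by 125 mm high, walls 4 mm; origin under its centre on the bench. The gauge hangs on the -x wall (x -65 to -61 mm, top edge at z 125 mm), barrel in the -x compartment, 59 mm deep and else empty, its axes parallel to the caddy's. Hand tools stand in the +x compartment, up to 157 mm above the bench.
- reel: Bystander: reel of solder, 54 mm diameter, 37 mm high, standing flat; origin under its centre.
- flux_tin: Bystander: round flat tin, 51 mm diameter, 21 mm high; origin under its centre.
- cutters: Bystander: side cutters lying on the bench, about 105 mm long.
- screwdriver: Bystander: screwdriver lying on the bench.
- flux_bottle: Bystander: small amber bottle, 38 mm diameter, 85 mm high; origin under its centre.
- multimeter: Bystander: black multimeter lying flat, 150 by 75 by 38 mm; origin under its centre.
- gauge: The gauge as a whole (handle, barrel and clip); origin on its axis, 33 mm below the handle centre, level with the underside of the clip's bridge; axes as the handle's.
Mind the look-alikes: they are no part of the job. Of the things that look like the gauge, the larger one is meant. Leave any brown look-alike of the caddy alone.

How it is judged:
By the outcome, as a careful person would: the job done as asked, in the order asked, and still so for the second after the job is handed in, with the robot touching nothing.
It also fails if it takes over 72 s, if anything falls off the work surface, if the arm or the gripper's body presses on something with over 40 N, if the wrist force passes 120 N, or if a joint passes its speed limit or range.

ROBOT

A 6-joint arm with a two-finger parallel gripper is mounted at the origin on the work surface. World frame = base frame: x ahead of the robot, y to its left, z up, the work surface at z = 0. Lengths are in mm, angles in rad, forces in N, time in s.
With the tool pointing down it reaches from about 250 to 800 mm from the base axis. Payload 3.9 kg.
Tool frame: the origin (TCP) lies midway between the tips of the shut fingers; the grasp point (between the pads) lies 19 mm behind it; z points along the fingers, y is the line along which they close (so a half turn about z gives the same grasp; the last joint's range is limited). The gripper opens to 85 mm and grips with 20 to 120 N. Pads are 22 mm wide; open, the fingers measure 114 mm over their backs; the gripper's body (76 mm by 85 mm) begins 54 mm behind the grasp point. The pads swing forward as they close: fully open they stand 13 mm farther back than shut.
Start: joints at [1.24, 0.26, -0.138, 1.173, 0, 1.571], TCP at [170.515, 496.528, 201.704] pointing down, gripper open.
Joint ranges: [-2.78, 2.78], [-0.83, 1.72], [-1.28, 1.37], [-1.9, 2.12], [-1.57, 1.48], [-3.14, 3.14]. Speed limits (rad/s): [2.57, 2.57, 3.14, 3.14, 3.14, 3.14].

INTERFACE

Orientations are given as a unit quaternion [x, y, z, w].
In Python, from plant import bot gives the robot as it stands.
- The arm moves only by the tool arm_command, never from a script. Its argument "steps" is a list of rows, each a list of 2 entries, a list of its own where there are three numbers: the shift along the tool's x, y, z as a fraction of full scale, then the turn, a rotation vector about the tool's x, y, z as a fraction of full scale. A call has 1 to 20 rows; each row is the pose to reach, as a shift and turn from the pose commanded when the call began, along the tool's axes at that moment; what a row does not reach only later rows make up. Full scale, the value 1, is 12 cm for a shift and 0.5 rad for a turn. A row lasts 1/12 s, in which the tool goes at most 41.7 mm and 7.16 degrees, less where a joint would pass 70% of its speed; a pose out of reach is approached as far as the arm can. A call with a number of a shift or a turn outside -1 to 1 is refused whole. A call with a gripper value outside its range is refused whole. "hand" is the gripper's target within -1 to 1 (fully open at 1, half-way at 0, shut at -1), set as the call begins (left out, the last holds). The fingers move at their own pace and stop on an object; "force" is the grip in N (left out, the last holds). Time passes only in rows, so rows that repeat a pose let the fingers close. It gives the time, the measured TCP pose, the force, the opening and the grip force at its end, in the units of the state.
- bot.sense(): the state, without advancing time (a new reading comes with each control period).
- bot.get_image(name): name is "side" or "top" or "wrist"; returns a dict with "frame" (420x560x3 uint8, red, green, blue), "depth" (420x560 float32, mm along the optical axis (not along the pixel's ray), 0 where there is no reading), "fx", "fy", "cx", "cy" (pixels), "R" (3x3) and "t" (3): a world point X has camera coordinates R X + t; the wrist camera has in their place "T_tool_cam" (4x4, takes a point from camera to tool coordinates, whose origin is the TCP and whose axes are the flange's). Camera axes: x right, y down, z forward; pixel columns grow to the right and rows downward; lengths in mm; the calibration is good to about 2 mm. A picture is of the moment at which its call begins: read the wrist's pose just before it.
- bot.finish_job(): hands the job in; it is judged then, once.
The state is a dict: "time": time; "joint_pos": joint angles; "joint_vel": joint speeds; "joint_torque": joint torques, N m; "tool_pos": TCP position; "tcp_rot": TCP orientation; "force": force on the tool from outside, world axes, zero at the start; "moment": the same for the moment, N m; "width": finger opening in mm; "gripper_force": force on a finger pad.
Only numpy, scipy, OpenCV 4.12 (cv2) and the standard library are available. Lean on these libraries where they do the work, as an engineer would, in place of code of your own. Each camera call takes 0.05 s, during which the arm holds its last target. There are 200 camera calls.

## Working session

There is one attempt and no reset: what is moved stays moved. The work goes in short steps, Python scripts to look and compute and a tool call to move; the robot and the scene stay as the last step left them, time stands still between calls to the robot, and variables do not carry over. Pictures are saved under pics/ and viewed, at most 10 in all, crops included, and the job is handed in when it is done.

Besides the shell and the picture viewer there is one more tool, called after ">>>" by a JSON object that holds its "fn" and its "kwargs". arm_command: Moves the arm, as the interface text tells. Its arguments: {"type":"object","properties":{"steps":{"type":"array"},"hand":{"type":"number"},"force":{"type":"number"}},"required":["steps"]}

```bash
mkdir -p pics; ls
cat > h.py <<'E'
import numpy as np, cv2
from plant import bot
from scipy.spatial.transform import Rotation as Rn
def snap(n,f=None):
    s=bot.sense(); d=bot.get_image(n); d['s']=s
    if n=='wrist':
        T=np.eye(4);T[:3,:3]=Rn.from_quat(s['tcp_rot']).as_matrix();T[:3,3]=s['tool_pos']
        M=T@np.array(d['T_tool_cam']); d['C']=M
    else:
        M=np.eye(4);R=np.array(d['R']);M[:3,:3]=R.T;M[:3,3]=-R.T@np.array(d['t']); d['C']=M
    if f: cv2.imwrite('pics/'+f,d['frame'][:,:,::-1])
    return d
def pts(d):
    v,u=np.mgrid[:420,:560]; z=d['depth']
    P=np.stack([(u-d['cx'])/d['fx']*z,(v-d['cy'])/d['fy']*z,z],-1)
    W=P@d['C'][:3,:3].T+d['C'][:3,3]; W[z==0]=np.nan
    return W
def ray(d,u,v,z):
    r=d['C'][:3,:3]@np.array([(u-d['cx'])/d['fx'],(v-d['cy'])/d['fy'],1]);o=d['C'][:3,3]
    return o+r*(z-o[2])/r[2]
E
python3 - <<'E'
from h import *
for n in('top','side'):
    d=snap(n); np.save(n+'.npy',d,allow_pickle=True)
    cv2.imwrite(f'pics/{n}0.png',cv2.resize(d['frame'][:,:,::-1],(800,600)))
    print(n,d['C'].round(2).tolist(),d['fx'],d['cx'],d['cy'],(d['depth']>0).mean())
s=bot.sense();print(s)
E
```

```text
pics
top [[0.02, -1.0, 0.07, 406.52], [-1.0, -0.02, -0.01, 42.97], [0.01, -0.07, -1.0, 1204.0], [0.0, 0.0, 0.0, 1.0]] 492.316935910974 273.883356315407 208.61687316174576 0.9961819727891157
side [[0.8, -0.35, 0.49, -89.26], [-0.6, -0.49, 0.63, -668.02], [0.01, -0.8, -0.6, 827.19], [0.0, 0.0, 0.0, 1.0]] 499.3109953013678 271.3547708992749 200.67602715134763 0.9959396258503401
{'time': 0.1, 'joint_pos': array([ 1.24000408e+00,  2.60597658e-01, -1.39248039e-01,  1.17270472e+00,
       -1.27170892e-05,  1.57079688e+00]), 'joint_vel': array([-1.14979554e-03, -6.58255150e-05,  3.96513841e-03,  3.18232656e-04,
       -1.83949856e-03,  2.26743876e-03]), 'joint_torque': array([ 1.14542810e-03, -4.06510019e+01,  2.54527330e+01,  1.00749970e-02,
        8.84692213e-05,  2.40101272e-07]), 'tool_pos': array([170.30245911, 495.90169284, 200.95600766]), 'tcp_rot': array([ 1.64643268e-01,  9.86352789e-01, -8.66123628e-04, -1.38127458e-04]), 'force': array([ 0.60429804, -0.17602266,  0.73365972]), 'moment': array([-0.01256821,  0.00276173, -0.05724073]), 'gripper_force': 0.0, 'width': 85.4578041370735}
```

View pics/top0.png

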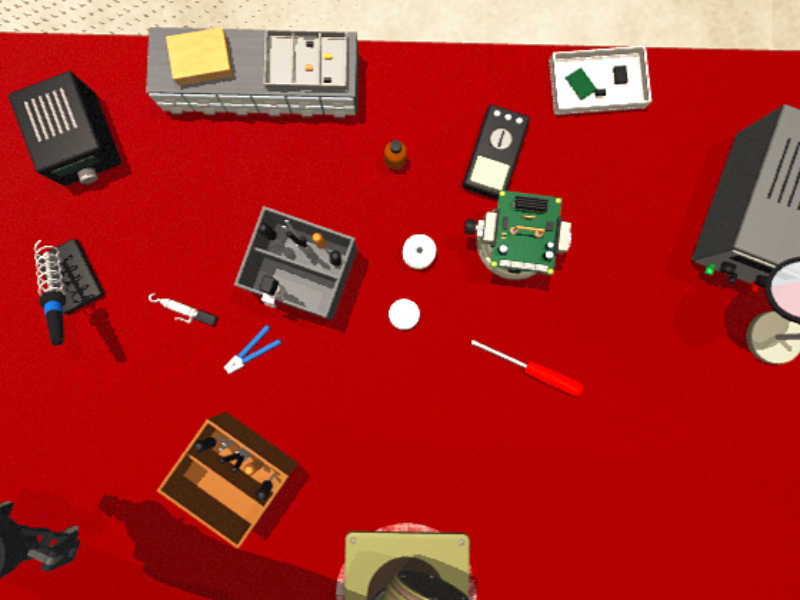

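View pics/side0.png

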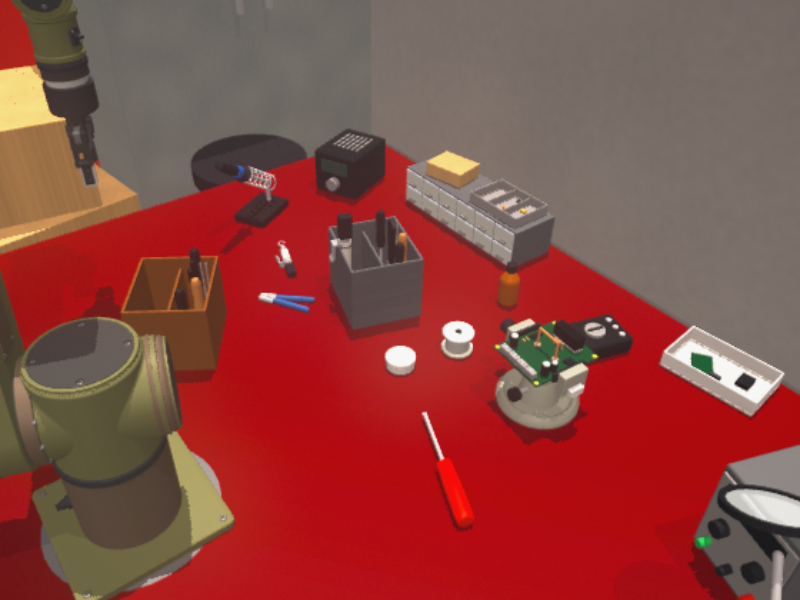

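The top view (800x600) shows the grey caddy at (297,262) with an upright gauge on its near wall at (268,287), and a smaller gauge lying on the bench at (182,308). The brown caddy at (230,478) is the look-alike. The vise board is at (528,232). The upright gauge in the grey caddy is the larger one and fits the description. I'll measure it now and confirm with a crop.

Run:
```python
from h import *
d=np.load('top.npy',allow_pickle=True).item(); W=pts(d); Z=W[:,:,2]
reg=np.zeros(Z.shape,bool)
reg[140:230,155:255]=1
def rect(P,n):
    r=cv2.minAreaRect(P.astype(np.float32)); print(n,len(P),np.round(r[0],1),np.round(r[1],1),r[2]); print(cv2.boxPoints(r).round(1).tolist())
m=reg&(Z>118)&(Z<131); rect(W[m][:,:2],'rim')
m=reg&(Z>165); print('hand',np.median(W[m],0),m.sum(),Z[m].max()); rect(W[m&(Z>172)][:,:2],'handle')
v,u=np.nonzero(m&(Z>172));print(u.mean(),v.mean(),u.min(),u.max(),v.min(),v.max())
f=d['frame'].astype(int); reg[:]=0; reg[125:200,330:405]=1
g=reg&(f[:,:,1]>f[:,:,0]+20)&(Z>85)&(Z<115); rect(W[g][:,:2],'board'); print(np.median(Z[g]))
c=reg&(Z>122)&(Z<142)&(f[:,:,0]>f[:,:,2]+40)&(f[:,:,0]>f[:,:,1]+20); v,u=np.nonzero(c)
print('link',len(u)); rect(W[c][:,:2],'link'); print(np.median(Z[c]))
a=d['frame'][125:200,330:405,::-1]; b=d['frame'][135:235,155:260,::-1]
o=np.hstack([cv2.resize(a,(400,400),interpolation=2),cv2.resize(b,(400,400),interpolation=2)])
e=np.load('side.npy',allow_pickle=True).item()['frame'][:,:,::-1]
o2=np.hstack([cv2.resize(e[140:235,220:305],(380,200*2-200)),cv2.resize(e[210:280,340:440],(420,200))])
cv2.imwrite('pics/crop1.png',np.vstack([o,o2]))
```

```text
rim 616 [534.8 186.8] [150.7 137.9] 71.59857177734375
[[445.6000061035156, 137.10000610351562], [576.5, 93.5999984741211], [624.0999755859375, 236.5], [493.20001220703125, 280.1000061035156]]
hand [496.08012105 215.98209048 180.15687212] 112 185.89855936194772
handle 102 [497.3 217.5] [19.  23.1] 73.9039077758789
[[483.5, 211.60000610351562], [505.70001220703125, 205.1999969482422], [511.0, 223.39999389648438], [488.79998779296875, 229.8000030517578]]
186.34313725490196 198.61764705882354 181 192 193 204
board 1568 [ 596.1 -177.4] [100.7 124.9] 84.15935516357422
[[528.9000244140625, -221.1999969482422], [653.0999755859375, -233.89999389648438], [663.4000244140625, -133.6999969482422], [539.0999755859375, -121.0]]
100.82516007000459
link 39
link 39 [ 596.  -176.2] [42.6  4. ] 83.36210632324219
[[591.5, -197.10000610351562], [595.5, -197.60000610351562], [600.4000244140625, -155.3000030517578], [596.5, -154.89999389648438]]
133.93954149485626
```

View pics/crop1.png

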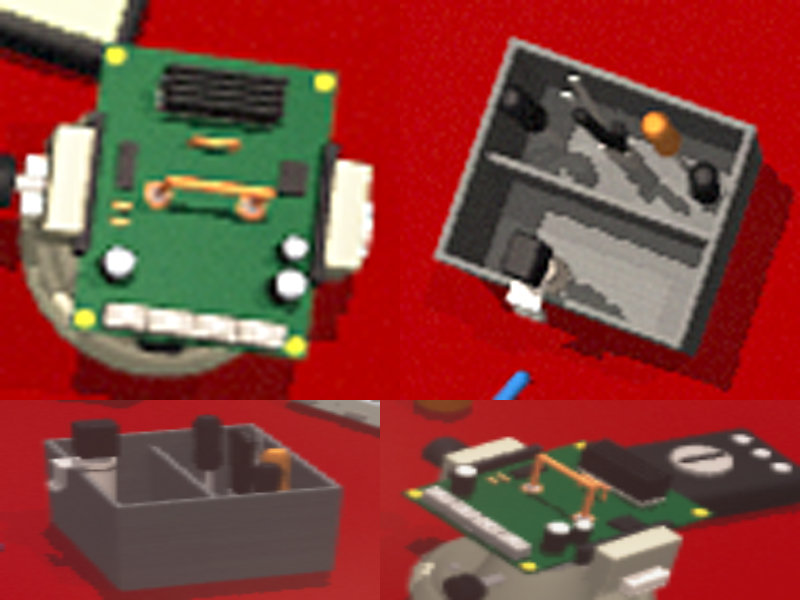

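The crop confirms it: the upright black-handled gauge at crop (528,258) hangs on the grey caddy's near wall with its clip at (525,300). The tall link at (210,190) has the small link and the heat sink on its +x side, which is up in the picture. The tool's yaw already nearly matches the caddy, so I'll travel over it.

>>> {"fn": "arm_command", "kwargs": {"steps": [[[-0.2,-0.08,-0.15],[0,0,0]],[[-0.45,-0.18,-0.3],[0,0,0]],[[-0.7,-0.28,-0.42],[0,0,0]],[[-0.95,-0.36,-0.5],[0,0,0]]], "hand": 1, "force": 70}}

```text
time: 0.43
tool_pos: [264.9, 417.8, 262.8]
tcp_rot: [0.164, 0.986, 0.0, 0.0]
force: [1.0, 0.8, -0.2]
width: 85.7
gripper_force: 0.0
```

>>> {"fn": "arm_command", "kwargs": {"steps": [[[-0.25,-0.1,0],[0,0,0]],[[-0.5,-0.2,0],[0,0,0]],[[-0.75,-0.3,0],[0,0,0]],[[-0.95,-0.38,0],[0,0,0]]]}}

```text
time: 0.77
tool_pos: [358.6, 336.7, 261.5]
tcp_rot: [0.165, 0.986, -0.0, 0.0]
force: [0.2, 0.8, 0.0]
width: 85.6
gripper_force: 0.0
```

>>> {"fn": "arm_command", "kwargs": {"steps": [[[-0.25,-0.1,0],[0,0,0]],[[-0.5,-0.2,0],[0,0,0]],[[-0.75,-0.3,0],[0,0,0]],[[-0.93,-0.37,0],[0,0,0]],[[-0.93,-0.37,0],[0,0,0]],[[-0.93,-0.37,0],[0,0,0]]]}}

```text
time: 1.27
tool_pos: [448.8, 259.3, 261.1]
tcp_rot: [0.166, 0.986, -0.0, -0.001]
force: [-0.8, 0.6, -0.3]
width: 85.7
gripper_force: 0.0
```

```bash
cat >> h.py <<'E'
def delta(p,ang,s=None):
    """shift & turn fractions to TCP p (world), tool down, tool-y at world angle ang(deg)"""
    s=s or bot.sense(); R=Rn.from_quat(s['tcp_rot'])
    y=np.array([np.cos(np.radians(ang)),np.sin(np.radians(ang)),0]); z=np.array([0,0,-1]); x=np.cross(y,z)
    T=Rn.from_matrix(np.stack([x,y,z],1))
    print('t %.2f'%s['time'],'pos',s['tool_pos'].round(1),'F',s['force'].round(2),'w %.1f g %.1f'%(s['width'],s['gripper_force']))
    print('shift',(R.inv().apply(np.array(p)-s['tool_pos'])/120).round(3),'turn',((R.inv()*T).as_rotvec()/0.5).round(3))
E
python3 - <<'E'
from h import *
d=snap('wrist','w1.png'); W=pts(d);Z=W[:,:,2]
delta([497.3,217.5,230],71.6,d['s'])
near=np.hypot(W[:,:,0]-497,W[:,:,1]-217)<45
m=near&(Z>172)&(Z<190); r=cv2.minAreaRect(W[m][:,:2].astype(np.float32)); print(m.sum(),r,np.median(Z[m]))
v,u=np.nonzero(m); print(u.min(),u.max(),v.min(),v.max())
m=(Z>120)&(Z<130)&(np.hypot(W[:,:,0]-534,W[:,:,1]-187)<120)
r=cv2.minAreaRect(W[m][:,:2].astype(np.float32)); print(m.sum(),r)
print(cv2.boxPoints(r).round(1).tolist())
E
```

```text
t 1.27 pos [448.8 259.3 261.1] F [-0.84  0.6  -0.31] w 85.7 g 0.0
shift [-0.496 -0.197  0.258] turn [-0.002 -0.002 -0.025]
523 ((497.3780517578125, 217.84033203125), (18.06728172302246, 23.889278411865234), 71.77205657958984) 179.57479794026415
247 267 253 279
2282 ((535.118896484375, 186.50857543945312), (150.2127685546875, 139.10179138183594), 71.76979064941406)
[[445.6000061035156, 136.89999389648438], [577.7000122070312, 93.4000015258789], [624.7000122070312, 236.10000610351562], [492.6000061035156, 279.6000061035156]]
```

View pics/w1.png

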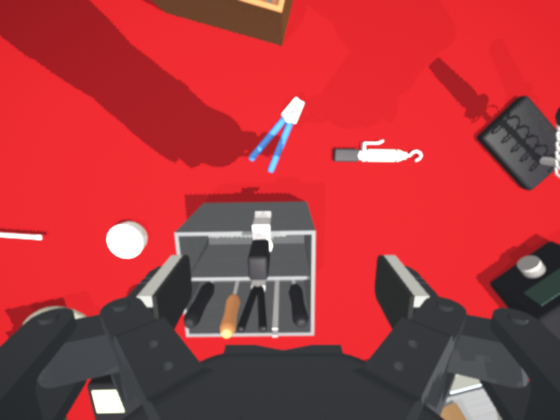

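The wrist view shows the gauge handle at (258,260), between the fingers' directions. It measures 18x24 mm at (497.4, 217.8), which agrees with the top view. Next I'll go over it, descend and grip.

>>> {"fn": "arm_command", "kwargs": {"steps": [[[-0.2,-0.08,0.05],[0,0,-0.01]],[[-0.4,-0.16,0.15],[0,0,-0.02]],[[-0.496,-0.194,0.25],[0,0,-0.02]],[[-0.496,-0.194,0.25],[0,0,-0.02]],[[-0.496,-0.194,0.25],[0,0,-0.02]]]}}

```text
time: 1.73
tool_pos: [495.8, 219.3, 231.0]
tcp_rot: [0.159, 0.987, -0.0, -0.001]
force: [-0.4, 0.1, 0.1]
width: 85.4
gripper_force: 0.0
```

Run:
```python
from h import *
delta([497.4,217.8,138.5],71.7)
```

```text
t 1.73 pos [495.8 219.3 231. ] F [-0.43  0.11  0.07] w 85.4 g 0.0
shift [-0.018 -0.007  0.771] turn [-0.002 -0.005 -0.002]
```

>>> {"fn": "arm_command", "kwargs": {"steps": [[[-0.008,-0.004,0.15],[0,0,0]],[[-0.012,-0.005,0.3],[0,0,0]],[[-0.012,-0.005,0.45],[0,0,0]],[[-0.012,-0.005,0.6],[0,0,0]],[[-0.012,-0.005,0.7],[0,0,0]],[[-0.012,-0.005,0.77],[0,0,0]],[[-0.012,-0.005,0.77],[0,0,0]],[[-0.012,-0.005,0.77],[0,0,0]]]}}

```text
time: 2.4
tool_pos: [497.9, 218.7, 139.9]
tcp_rot: [0.159, 0.987, 0.0, 0.0]
force: [0.5, -0.3, 0.2]
width: 85.8
gripper_force: 0.0
```

>>> {"fn": "arm_command", "kwargs": {"steps": [[[0,0,0],[0,0,0]],[[0,0,0],[0,0,0]],[[0,0,0],[0,0,0]],[[0,0,0],[0,0,0]],[[0,0,0],[0,0,0]],[[0,0,0],[0,0,0]],[[0,0,0],[0,0,0]],[[0,0,0],[0,0,0]],[[0,0,0],[0,0,0]],[[0,0,0],[0,0,0]]], "hand": -1, "force": 80}}

```text
time: 3.23
tool_pos: [498.9, 217.9, 139.8]
tcp_rot: [0.16, 0.987, 0.0, 0.001]
force: [0.4, -0.7, 5.2]
width: 15.8
gripper_force: 79.8
```

>>> {"fn": "arm_command", "kwargs": {"steps": [[[0,0,-0.05],[0,0,0]],[[0,0,-0.15],[0,0,0]],[[0,0,-0.3],[0,0,0]],[[0,0,-0.45],[0,0,0]],[[0,0,-0.6],[0,0,0]],[[0,0,-0.75],[0,0,0]],[[0,0,-0.9],[0,0,0]],[[0,0,-1],[0,0,0]]]}}

```text
time: 3.9
tool_pos: [498.2, 218.0, 260.6]
tcp_rot: [0.16, 0.987, 0.0, 0.0]
force: [0.3, -0.9, -0.7]
width: 15.6
gripper_force: 79.1
```

>>> {"fn": "arm_command", "kwargs": {"steps": [[[0,0,-0.1],[0,0,0]],[[0,0,-0.2],[0,0,0]],[[0,0,-0.3],[0,0,0]],[[0,0,-0.3],[0,0,0]],[[0,0,-0.3],[0,0,0]]]}}

```text
time: 4.32
tool_pos: [498.4, 218.0, 295.2]
tcp_rot: [0.16, 0.987, 0.0, -0.0]
force: [-0.1, -0.4, -1.2]
width: 15.6
gripper_force: 79.1
```

Run:
```python
from h import *
# target: gauge axis at vise x=-32; yaw of vise -6
import math
a=math.radians(-6.1); 
p=np.array([596,-176.3])-35*np.array([math.cos(a),math.sin(a)]); print(p)
delta([p[0],p[1],295],83.9)
s=bot.sense(); print(s['joint_pos'].round(2))
d=snap('side'); cv2.imwrite('pics/s1.png',cv2.resize(d['frame'][60:240,180:420,::-1],(800,600)))
```

```text
[ 561.19817196 -172.5807575 ]
t 4.32 pos [498.4 218.  295.2] F [-0.12 -0.43 -1.23] w 15.6 g 79.1
shift [-1.523e+00 -2.924e+00  1.000e-03] turn [ 0.    -0.    -0.429]
[0.41 0.27 0.12 1.42 0.   0.73]
```

View pics/s1.png

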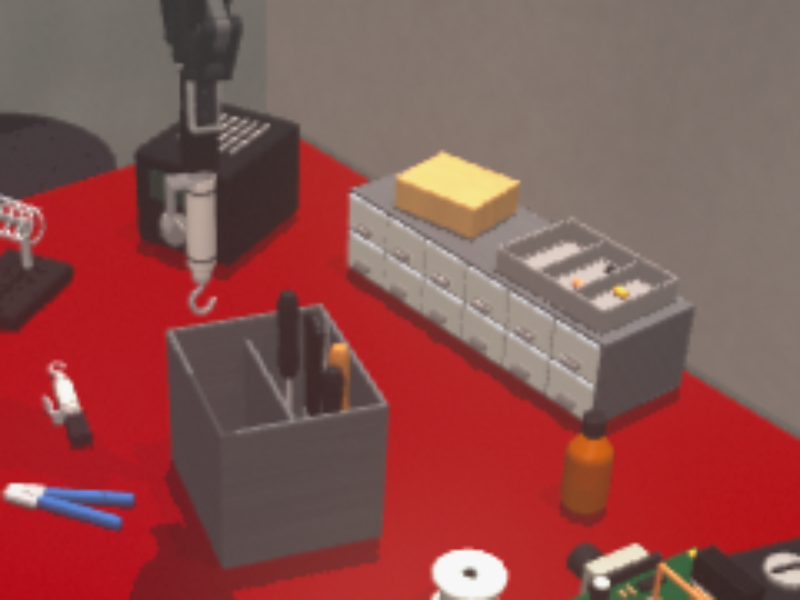

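The gauge hangs upright in the gripper with its hook clear at crop (200,305). I'll carry it across to the vise.

>>> {"fn": "arm_command", "kwargs": {"steps": [[[-0.07,-0.13,-0.03],[0,0,0]],[[-0.18,-0.33,-0.05],[0,0,0]],[[-0.29,-0.55,-0.05],[0,0,0]],[[-0.4,-0.77,-0.05],[0,0,0]],[[-0.51,-0.97,-0.05],[0,0,0]]]}}

```text
time: 4.78
tool_pos: [518.8, 86.7, 299.9]
tcp_rot: [0.16, 0.987, -0.0, -0.001]
force: [1.0, -0.2, -0.1]
width: 15.8
gripper_force: 79.1
```

>>> {"fn": "arm_command", "kwargs": {"steps": [[[-0.11,-0.22,0],[0,0,0]],[[-0.22,-0.44,0],[0,0,0]],[[-0.33,-0.66,0],[0,0,0]],[[-0.43,-0.83,0],[0,0,0]],[[-0.51,-0.97,0],[0,0,0]]]}}

```text
time: 5.2
tool_pos: [540.4, -43.5, 299.9]
tcp_rot: [0.16, 0.987, -0.0, -0.001]
force: [-0.4, -0.2, -0.8]
width: 16.0
gripper_force: 79.1
```

>>> {"fn": "arm_command", "kwargs": {"steps": [[[-0.11,-0.22,0],[0,0,-0.1]],[[-0.22,-0.44,0],[0,0,-0.2]],[[-0.33,-0.66,0],[0,0,-0.3]],[[-0.43,-0.83,0],[0,0,-0.4]],[[-0.5,-0.96,0],[0,0,-0.43]],[[-0.5,-0.96,0],[0,0,-0.43]],[[-0.5,-0.96,0],[0,0,-0.43]],[[-0.5,-0.96,0],[0,0,-0.43]]]}}

```text
time: 5.87
tool_pos: [561.1, -169.2, 300.3]
tcp_rot: [0.053, 0.999, 0.001, -0.001]
force: [0.3, 0.3, -1.7]
width: 15.7
gripper_force: 79.1
```

Run:
```python
from h import *
delta([561.2+1.4,-172.6-.2,295],83.9)
d=snap('side'); W=pts(d); np.save('sv.npy',d,allow_pickle=True)
P=(np.array([[596,-176.3,130],[561.2,-172.6,160]])-d['C'][:3,3])@d['C'][:3,:3]
uv=P[:,:2]/P[:,2:]*d['fx']+[d['cx'],d['cy']]; print(uv)
c=uv.mean(0).astype(int); print(c)
x0,y0=c[0]-60,c[1]-55
cv2.imwrite('pics/s2.png',cv2.resize(d['frame'][y0:y0+90,x0:x0+120,::-1],(800,600),interpolation=2)); print(x0,y0)
```

```text
t 5.87 pos [ 561.1 -169.2  300.3] F [ 0.33  0.31 -1.67] w 15.7 g 79.1
shift [-0.016 -0.028  0.044] turn [ 0.002 -0.004  0.001]
[[384.12866499 235.19401769]
 [373.40413176 229.79164199]]
[378 232]
318 177
```

View pics/s2.png

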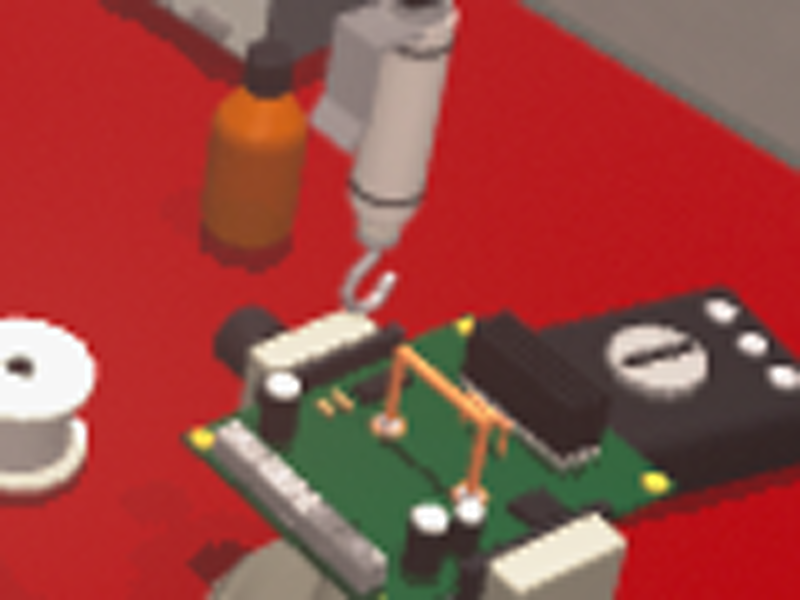

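The side crop shows the hook tip-up at (370,300), open to the link side. The link bridge runs from (400,352) to (487,420), so its middle is at full-frame (384.5,234.9), matching the predicted (384.1,235.2). I'll check the hook's position by depth.

Run:
```python
from h import *
d=np.load('sv.npy',allow_pickle=True).item(); W=pts(d)
def pr(p):
    q=(np.array(p)-d['C'][:3,3])@d['C'][:3,:3]; return (q[:2]/q[2]*d['fx']+[d['cx'],d['cy']]).round(1)
ax=np.array([559.7,-169.0])
for dz in (-135,-138.5,-142.5,-105,-30): print(dz,pr([*ax,300.3+18.2+dz]))
near=np.hypot(W[:,:,0]-560,W[:,:,1]+169)<35
for lo,hi in((172,178),(178,184),(184,190),(190,205),(215,230),(230,250),(250,280)):
    m=near&(W[:,:,2]>lo)&(W[:,:,2]<hi); print(lo,m.sum(),W[m].mean(0).round(1) if m.any() else '')
f=d['frame'];
d2=snap('top'); W2=pts(d2); g=np.hypot(W2[:,:,0]-596,W2[:,:,1]+176)<25
# all link pixels in side: orange mask
R=d['frame'].astype(int); c=(R[:,:,0]>R[:,:,2]+60)&(R[:,:,1]>R[:,:,2]+15)&(np.hypot(W[:,:,0]-596,W[:,:,1]+176)<32)&(W[:,:,2]>126)
print('link side',c.sum(),W[c].mean(0).round(1),W[c].min(0).round(1),W[c].max(0).round(1))
```

```text
-135 [373.2 220.4]
-138.5 [373.  221.7]
-142.5 [372.7 223.2]
-105 [375.3 208.8]
-30 [380.7 177.9]
172 1 [ 557.4 -169.   177.6]
178 15 [ 559.3 -169.5  181.3]
184 7 [ 556.3 -168.7  187. ]
190 14 [ 553.7 -168.8  196.7]
215 50 [ 552.2 -173.2  223.4]
230 95 [ 552.5 -173.9  239.7]
250 221 [ 545.  -171.6  265.4]
link side 42 [ 594.6 -177.1  132.5] [ 590.6 -198.5  126.3] [ 598.8 -155.   136.9]
```

Hook predicted and observed positions agree within 1 px. Next I'll descend on the -x side of the link.

>>> {"fn": "arm_command", "kwargs": {"steps": [[[-0.012,-0.015,0.06],[0,0,0]],[[-0.012,-0.026,0.15],[0,0,0]],[[-0.012,-0.026,0.25],[0,0,0]],[[-0.012,-0.026,0.35],[0,0,0]],[[-0.012,-0.026,0.43],[0,0,0]],[[-0.012,-0.026,0.49],[0,0,0]],[[-0.012,-0.026,0.517],[0,0,0]],[[-0.012,-0.026,0.517],[0,0,0]],[[-0.012,-0.026,0.517],[0,0,0]]]}}

```text
time: 6.72
tool_pos: [562.9, -173.1, 239.5]
tcp_rot: [0.053, 0.999, -0.0, 0.0]
force: [0.1, -0.1, 0.1]
width: 15.3
gripper_force: 79.1
```

Run:
```python
from h import *
delta([596+1.4,-176.3-.2,238.3],83.9)
d=snap('side'); 
cv2.imwrite('pics/s3.png',cv2.resize(d['frame'][190:265,330:430,::-1],(800,600),interpolation=2))
```

```text
t 6.72 pos [ 562.9 -173.1  239.5] F [ 0.06 -0.09  0.09] w 15.3 g 79.1
shift [-0.289  0.002  0.01 ] turn [-0.     0.001  0.002]
```

View pics/s3.png

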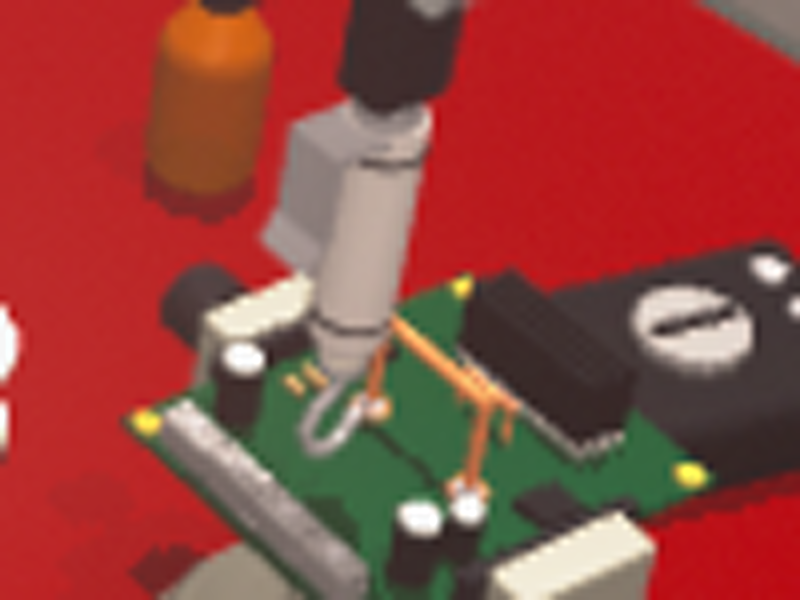

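The hook is low over the board at (325,430), its tip facing the link. I'll move it 35 mm under the bridge.

>>> {"fn": "arm_command", "kwargs": {"steps": [[[0,0,0.012],[0,0,0]],[[-0.03,0,0.012],[0,0,0]],[[-0.07,0,0.012],[0,0,0]],[[-0.11,0,0.012],[0,0,0]],[[-0.15,0,0.012],[0,0,0]],[[-0.19,0,0.012],[0,0,0]],[[-0.23,0,0.012],[0,0,0]],[[-0.26,0,0.012],[0,0,0]],[[-0.286,0,0.012],[0,0,0]],[[-0.286,0,0.012],[0,0,0]],[[-0.286,0,0.012],[0,0,0]]]}}

```text
time: 7.68
tool_pos: [597.1, -176.8, 237.7]
tcp_rot: [0.053, 0.999, 0.0, -0.0]
force: [-0.3, -0.9, -0.8]
width: 15.3
gripper_force: 79.1
```

Run:
```python
from h import *
delta([596+1.4,-176.3-.2,238.3],83.9)
d=snap('side'); 
cv2.imwrite('pics/s4.png',cv2.resize(d['frame'][200:260,345:425,::-1],(800,600),interpolation=2))
```

```text
t 7.68 pos [ 597.1 -176.8  237.7] F [-0.35 -0.93 -0.78] w 15.3 g 79.1
shift [-0.003  0.003 -0.005] turn [ 0.    -0.     0.001]
```

View pics/s4.png

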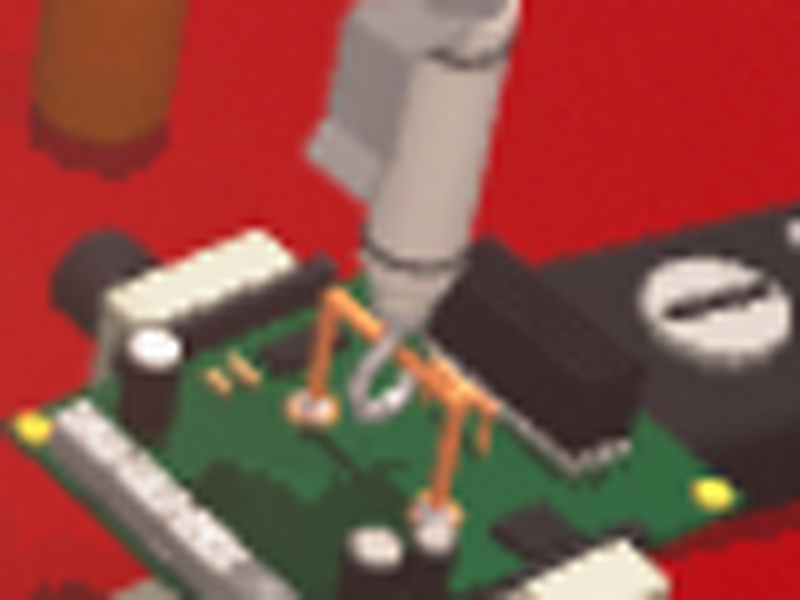

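The hook's stem passes in front of the bar at (395,345), and its tip at (405,385) lies under and behind the bar. I'll lift: first quickly across the slack, then slowly.

>>> {"fn": "arm_command", "kwargs": {"steps": [[[0,0,-0.01],[0,0,0]],[[0,0,-0.02],[0,0,0]],[[0,0,-0.03],[0,0,0]],[[0,0,-0.04],[0,0,0]],[[0,0,-0.05],[0,0,0]],[[0,0,-0.06],[0,0,0]],[[0,0,-0.07],[0,0,0]],[[0,0,-0.08],[0,0,0]],[[0,0,-0.085],[0,0,0]],[[0,0,-0.09],[0,0,0]],[[0,0,-0.095],[0,0,0]],[[0,0,-0.1],[0,0,0]],[[0,0,-0.105],[0,0,0]],[[0,0,-0.11],[0,0,0]],[[0,0,-0.115],[0,0,0]],[[0,0,-0.12],[0,0,0]],[[0,0,-0.125],[0,0,0]],[[0,0,-0.13],[0,0,0]],[[0,0,-0.135],[0,0,0]],[[0,0,-0.14],[0,0,0]]]}}

```text
time: 9.4
tool_pos: [596.8, -176.8, 254.4]
tcp_rot: [0.053, 0.999, 0.0, -0.0]
force: [0.9, 1.3, -2.7]
width: 15.3
gripper_force: 78.9
```

>>> {"fn": "arm_command", "kwargs": {"steps": [[[0,0,-0.005],[0,0,0]],[[0,0,-0.01],[0,0,0]],[[0,0,-0.015],[0,0,0]],[[0,0,-0.02],[0,0,0]],[[0,0,-0.025],[0,0,0]],[[0,0,-0.03],[0,0,0]],[[0,0,-0.035],[0,0,0]],[[0,0,-0.04],[0,0,0]],[[0,0,-0.045],[0,0,0]],[[0,0,-0.05],[0,0,0]],[[0,0,-0.05],[0,0,0]],[[0,0,-0.05],[0,0,0]]]}}

```text
time: 10.4
tool_pos: [596.8, -176.7, 260.5]
tcp_rot: [0.053, 0.999, 0.0, -0.0]
force: [-0.4, 0.5, -5.3]
width: 15.4
gripper_force: 78.6
```

>>> {"fn": "arm_command", "kwargs": {"steps": [[[0,0,-0.005],[0,0,0]],[[0,0,-0.01],[0,0,0]],[[0,0,-0.015],[0,0,0]],[[0,0,-0.02],[0,0,0]],[[0,0,-0.025],[0,0,0]],[[0,0,-0.03],[0,0,0]],[[0,0,-0.035],[0,0,0]],[[0,0,-0.04],[0,0,0]],[[0,0,-0.045],[0,0,0]],[[0,0,-0.05],[0,0,0]],[[0,0,-0.055],[0,0,0]],[[0,0,-0.06],[0,0,0]],[[0,0,-0.065],[0,0,0]],[[0,0,-0.07],[0,0,0]],[[0,0,-0.075],[0,0,0]],[[0,0,-0.075],[0,0,0]],[[0,0,-0.075],[0,0,0]]]}}

```text
time: 11.82
tool_pos: [596.9, -176.7, 269.5]
tcp_rot: [0.053, 0.999, 0.0, -0.0]
force: [0.5, 0.7, -10.6]
width: 15.7
gripper_force: 78.3
```

Run:
```python
from h import *
F=[];
for i in range(6):
    d=snap('side'); F.append([d['s']['force'][2],d['s']['tool_pos'][2]])
print(np.mean(F,0),np.std(F,0))
a=d['frame'][195:250,355:425,::-1]
cv2.imwrite('pics/s5.png',cv2.resize(a,(764,600),interpolation=2))
W=pts(d)
```

```text
[-10.100096   269.47984145] [0.44004155 0.03160395]
```

View pics/s5.png

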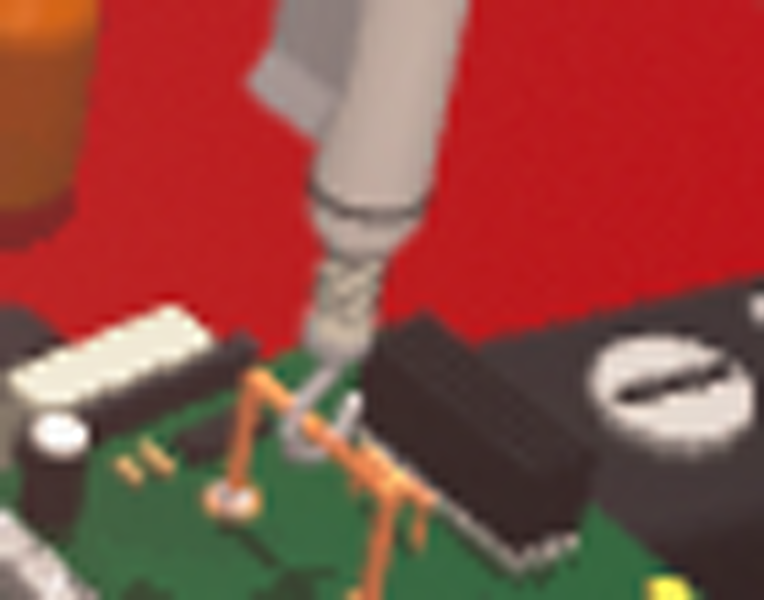

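The bar sits in the hook's throat at (320,430) and the plunger is drawn out, with no broad ring yet. The load is about 9.1–9.6 N (10.1 N minus the 1 N weight). I'll raise it slightly and hold.

>>> {"fn": "arm_command", "kwargs": {"steps": [[[0,0,-0.004],[0,0,0]],[[0,0,-0.008],[0,0,0]],[[0,0,-0.012],[0,0,0]],[[0,0,-0.016],[0,0,0]],[[0,0,-0.019],[0,0,0]],[[0,0,-0.019],[0,0,0]],[[0,0,-0.019],[0,0,0]]]}}

```text
time: 12.7
tool_pos: [596.9, -176.7, 271.8]
tcp_rot: [0.053, 0.999, 0.0, -0.0]
force: [-0.5, -0.6, -11.4]
width: 15.4
gripper_force: 78.3
```

Run:
```python
from h import *
F=[];I=[]
for i in range(10):
    d=snap('side'); F.append([d['s']['force'][2],d['s']['tool_pos'][2]]); I.append(d['frame'])
print(np.mean(F,0),np.std(F,0))
a=np.mean(I,0)[200:240,370:405,::-1].astype(np.uint8)
cv2.imwrite('pics/s6.png',cv2.resize(a,(525,600),interpolation=2))
g=a.astype(int).sum(2)//3
for r in range(14,35): print(200+r,[int(x) for x in g[r,8:26]])
```

```text
[-11.26034591 271.83365739] [0.3960198  0.03318201]
214 [83, 83, 83, 82, 83, 106, 153, 159, 156, 149, 128, 106, 105, 109, 143, 126, 84, 81]
215 [83, 83, 83, 83, 82, 93, 123, 157, 167, 170, 166, 162, 162, 156, 140, 99, 81, 80]
216 [83, 83, 83, 83, 82, 83, 93, 129, 156, 163, 165, 167, 159, 143, 101, 81, 81, 80]
217 [83, 83, 83, 83, 82, 81, 75, 72, 99, 134, 155, 144, 115, 102, 81, 81, 81, 80]
218 [83, 83, 83, 83, 83, 85, 96, 93, 74, 72, 83, 77, 72, 81, 81, 81, 80, 81]
219 [83, 83, 83, 83, 82, 89, 113, 156, 130, 109, 132, 123, 86, 81, 81, 81, 80, 80]
220 [83, 83, 83, 83, 82, 90, 105, 144, 148, 172, 164, 109, 78, 81, 80, 81, 81, 81]
221 [83, 83, 83, 83, 82, 91, 124, 144, 172, 153, 149, 124, 80, 81, 80, 81, 81, 80]
222 [83, 83, 83, 83, 84, 101, 131, 139, 130, 151, 165, 95, 81, 81, 81, 81, 80, 81]
223 [83, 83, 83, 83, 96, 133, 134, 142, 146, 171, 144, 105, 81, 81, 80, 72, 77, 80]
224 [83, 83, 83, 83, 102, 144, 165, 169, 148, 155, 161, 136, 75, 72, 67, 59, 62, 76]
225 [83, 83, 83, 85, 105, 145, 170, 180, 178, 175, 163, 95, 62, 61, 53, 55, 55, 58]
226 [85, 83, 83, 85, 94, 134, 150, 159, 172, 163, 148, 67, 58, 53, 57, 55, 55, 57]
227 [69, 84, 84, 86, 83, 102, 128, 143, 147, 135, 96, 52, 54, 57, 53, 54, 54, 53]
228 [91, 86, 80, 77, 77, 86, 116, 139, 116, 88, 56, 48, 48, 51, 57, 54, 55, 56]
229 [168, 166, 77, 77, 81, 116, 170, 144, 82, 68, 48, 48, 48, 48, 50, 54, 54, 53]
230 [143, 170, 162, 86, 114, 170, 157, 97, 75, 66, 48, 48, 48, 48, 47, 49, 54, 56]
231 [120, 130, 167, 179, 182, 163, 99, 79, 123, 213, 72, 48, 47, 47, 47, 47, 49, 52]
232 [103, 85, 120, 158, 165, 130, 77, 91, 157, 183, 67, 48, 48, 47, 47, 47, 46, 48]
233 [97, 65, 100, 157, 170, 175, 129, 112, 182, 126, 51, 48, 47, 48, 47, 47, 47, 46]
234 [69, 59, 107, 162, 132, 150, 155, 183, 168, 119, 112, 48, 47, 47, 47, 47, 46, 47]
```

View pics/s6.png

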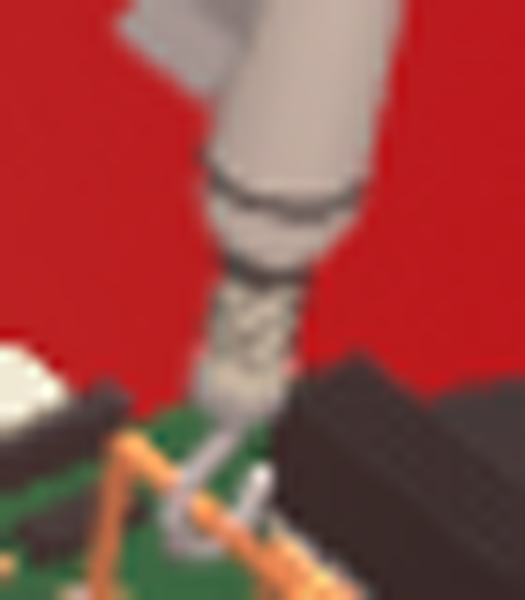

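The broad dark ring has just come out at the barrel mouth (262,272), so the gauge reads 10 N. The force agrees: 11.26 − 1.0 ≈ 10.3 N. I'll hold, then ease off.

>>> {"fn": "arm_command", "kwargs": {"steps": [[[0,0,0],[0,0,0]],[[0,0,0],[0,0,0]],[[0,0,0],[0,0,0]],[[0,0,0],[0,0,0]],[[0,0,0],[0,0,0]],[[0,0,0],[0,0,0]],[[0,0,0],[0,0,0]],[[0,0,0],[0,0,0]],[[0,0,0],[0,0,0]],[[0,0,0],[0,0,0]],[[0,0,0],[0,0,0]],[[0,0,0],[0,0,0]],[[0,0,0],[0,0,0]],[[0,0,0],[0,0,0]],[[0,0,0],[0,0,0]],[[0,0,0],[0,0,0]],[[0,0,0],[0,0,0]],[[0,0,0],[0,0,0]],[[0,0,0],[0,0,0]],[[0,0,0],[0,0,0]]]}}

```text
time: 14.87
tool_pos: [596.9, -176.8, 271.9]
tcp_rot: [0.053, 0.999, -0.0, -0.0]
force: [-0.1, 0.1, -10.5]
width: 15.6
gripper_force: 78.3
```

>>> {"fn": "arm_command", "kwargs": {"steps": [[[0,0,0],[0,0,0]],[[0,0,0],[0,0,0]],[[0,0,0],[0,0,0]],[[0,0,0],[0,0,0]],[[0,0,0],[0,0,0]],[[0,0,0],[0,0,0]],[[0,0,0],[0,0,0]],[[0,0,0],[0,0,0]],[[0,0,0],[0,0,0]],[[0,0,0],[0,0,0]],[[0,0,0],[0,0,0]],[[0,0,0],[0,0,0]]]}}

```text
time: 15.87
tool_pos: [596.9, -176.7, 271.9]
tcp_rot: [0.053, 0.999, 0.0, -0.0]
force: [0.6, 0.3, -12.0]
width: 15.5
gripper_force: 78.3
```

>>> {"fn": "arm_command", "kwargs": {"steps": [[[0,0,0.01],[0,0,0]],[[0,0,0.02],[0,0,0]],[[0,0,0.035],[0,0,0]],[[0,0,0.05],[0,0,0]],[[0,0,0.065],[0,0,0]],[[0,0,0.08],[0,0,0]],[[0,0,0.095],[0,0,0]],[[0,0,0.11],[0,0,0]],[[0,0,0.125],[0,0,0]],[[0,0,0.14],[0,0,0]],[[0,0,0.155],[0,0,0]],[[0,0,0.17],[0,0,0]],[[0,0,0.185],[0,0,0]],[[0,0,0.2],[0,0,0]],[[0,0,0.215],[0,0,0]],[[0,0,0.23],[0,0,0]],[[0,0,0.245],[0,0,0]],[[0,0,0.26],[0,0,0]],[[0,0,0.27],[0,0,0]],[[0,0,0.28],[0,0,0]]]}}

```text
time: 17.53
tool_pos: [596.9, -176.8, 238.1]
tcp_rot: [0.053, 0.999, 0.0, -0.0]
force: [0.8, -1.0, -0.5]
width: 15.7
gripper_force: 79.5
```

Run:
```python
from h import *
delta([562.6,-172.8,238],83.9)
```

```text
t 17.53 pos [ 596.9 -176.8  238.1] F [ 0.77 -0.99 -0.47] w 15.7 g 79.5
shift [0.288 0.003 0.001] turn [-0.    -0.     0.001]
```

>>> {"fn": "arm_command", "kwargs": {"steps": [[[0.02,0,0.003],[0,0,0]],[[0.06,0,0.003],[0,0,0]],[[0.1,0,0.003],[0,0,0]],[[0.14,0,0.003],[0,0,0]],[[0.18,0,0.003],[0,0,0]],[[0.22,0,0.003],[0,0,0]],[[0.26,0,0.003],[0,0,0]],[[0.29,0,0.003],[0,0,0]],[[0.29,0,0.003],[0,0,0]]]}}

```text
time: 18.28
tool_pos: [561.4, -173.0, 238.2]
tcp_rot: [0.053, 0.999, 0.0, -0.0]
force: [-0.1, 0.5, -0.8]
width: 15.7
gripper_force: 79.5
```

>>> {"fn": "arm_command", "kwargs": {"steps": [[[0,0,-0.08],[0,0,0]],[[0,0,-0.2],[0,0,0]],[[0,0,-0.35],[0,0,0]],[[0,0,-0.48],[0,0,0]],[[0,0,-0.55],[0,0,0]],[[0,0,-0.55],[0,0,0]]]}}

```text
time: 18.78
tool_pos: [563.8, -173.5, 306.6]
tcp_rot: [0.053, 0.999, -0.001, 0.002]
force: [0.4, -0.2, -1.5]
width: 14.9
gripper_force: 79.6
```

Run:
```python
from h import *
delta([498.9,217.9,303],71.7)
d=snap('side'); W=pts(d); f=d['frame'].astype(int)
c=(f[:,:,0]>f[:,:,2]+60)&(f[:,:,1]>f[:,:,2]+15)&(np.hypot(W[:,:,0]-596,W[:,:,1]+176)<32)&(W[:,:,2]>126)
print('link side',c.sum(),W[c].mean(0).round(1))
```

```text
t 18.78 pos [ 563.8 -173.5  306.6] F [ 0.43 -0.19 -1.52] w 14.9 g 79.6
shift [0.882 3.186 0.023] turn [-0.001  0.01   0.427]
link side 44 [ 594.2 -177.4  132.6]
```

>>> {"fn": "arm_command", "kwargs": {"steps": [[[0.05,0.15,0],[0,0,0]],[[0.11,0.38,0],[0,0,0]],[[0.17,0.6,0],[0,0,0]],[[0.23,0.82,0],[0,0,0]],[[0.28,1,0],[0,0,0]]]}}

```text
time: 19.25
tool_pos: [540.6, -48.5, 302.6]
tcp_rot: [0.053, 0.999, 0.0, -0.001]
force: [0.6, 0.1, -0.4]
width: 15.5
gripper_force: 79.6
```

>>> {"fn": "arm_command", "kwargs": {"steps": [[[0.06,0.22,0],[0,0,0]],[[0.12,0.44,0],[0,0,0]],[[0.18,0.66,0],[0,0,0]],[[0.24,0.86,0],[0,0,0]],[[0.28,1,0],[0,0,0]]]}}

```text
time: 19.67
tool_pos: [519.7, 74.7, 302.7]
tcp_rot: [0.052, 0.999, 0.0, -0.001]
force: [0.0, -0.4, -0.9]
width: 15.5
gripper_force: 79.6
```

>>> {"fn": "arm_command", "kwargs": {"steps": [[[0.06,0.22,0],[0,0,0.1]],[[0.12,0.44,0],[0,0,0.2]],[[0.18,0.66,0],[0,0,0.3]],[[0.24,0.86,0],[0,0,0.4]],[[0.28,1,0],[0,0,0.427]],[[0.28,1,0],[0,0,0.427]],[[0.28,1,0],[0,0,0.427]]]}}

```text
time: 20.25
tool_pos: [499.5, 195.9, 302.8]
tcp_rot: [0.158, 0.987, -0.001, -0.001]
force: [0.6, -0.0, -0.1]
width: 15.7
gripper_force: 79.6
```

Run:
```python
from h import *
delta([498.9,217.9,303],71.7)
```

```text
t 20.25 pos [499.5 195.9 302.8] F [ 0.63 -0.   -0.14] w 15.7 g 79.6
shift [ 0.062  0.172 -0.002] turn [-0.004 -0.003  0.005]
```

>>> {"fn": "arm_command", "kwargs": {"steps": [[[0.02,0.06,0.02],[0,0,0]],[[0.05,0.13,0.04],[0,0,0]],[[0.062,0.172,0.06],[0,0,0.004]],[[0.062,0.172,0.06],[0,0,0.004]],[[0.062,0.172,0.06],[0,0,0.004]],[[0.062,0.172,0.06],[0,0,0.004]]]}}

```text
time: 20.75
tool_pos: [499.6, 217.2, 296.7]
tcp_rot: [0.16, 0.987, -0.0, -0.0]
force: [-0.3, -0.8, -0.6]
width: 15.8
gripper_force: 79.6
```

Run:
```python
from h import *
delta([498.9,217.9,260],71.7)
d=snap('side'); b=cv2.resize(d['frame'][60:240,180:420,::-1],(800,600)); cv2.imwrite('pics/s7.png',b)
a=cv2.imread('pics/s1.png')
g=lambda i,r:cv2.cvtColor(i,6)[r[0]:r[1],r[2]:r[3]].astype(np.float32)
# gripper fingers / handle / barrel / hook template shifts (px of 3.33x crop)
for n,(y0,y1,x0,x1) in dict(finger=(20,75,165,240),clip=(170,255,158,220),barrel=(225,285,180,225),hook=(265,315,180,225)).items():
    t=g(a,(y0,y1,x0,x1)); s=g(b,(y0-25,y1+25,x0-25,x1+25)) if y0>=25 else g(b,(0,y1+25,x0-25,x1+25))
    r=cv2.matchTemplate(s,t,5); _,m,_,l=cv2.minMaxLoc(r); print(n,round(m,3),l[0]-25,l[1]-min(25,y0))
```

```text
t 20.75 pos [499.6 217.2 296.7] F [-0.3  -0.81 -0.64] w 15.8 g 79.6
shift [0.007 0.004 0.306] turn [-0.001 -0.    -0.004]
finger 0.985 2 -1
clip 0.981 2 -1
barrel 0.989 2 -1
hook 0.978 2 -1
```

No slip or tilt: finger, clip, barrel and hook all shift alike. I'll lower it back.

>>> {"fn": "arm_command", "kwargs": {"steps": [[[0.007,0.004,0.1],[0,0,0]],[[0.007,0.004,0.25],[0,0,0]],[[0.007,0.004,0.4],[0,0,0]],[[0.007,0.004,0.55],[0,0,0]],[[0.007,0.004,0.7],[0,0,0]],[[0.007,0.004,0.83],[0,0,0]],[[0.007,0.004,0.9],[0,0,0]],[[0.007,0.004,0.92],[0,0,0]],[[0.007,0.004,0.92],[0,0,0]],[[0.007,0.004,0.92],[0,0,0]]]}}

```text
time: 21.63
tool_pos: [499.3, 218.3, 187.2]
tcp_rot: [0.16, 0.987, 0.0, 0.0]
force: [-0.3, 0.0, -0.2]
width: 15.8
gripper_force: 79.6
```

Run:
```python
from h import *
delta([498.7,217.9,140.5],71.7)
```

```text
t 21.63 pos [499.3 218.3 187.2] F [-0.27  0.04 -0.2 ] w 15.8 g 79.6
shift [ 0.004 -0.006  0.389] turn [ 0.002  0.002 -0.004]
```

>>> {"fn": "arm_command", "kwargs": {"steps": [[[0.003,-0.003,0.04],[0,0,0]],[[0.003,-0.003,0.08],[0,0,0]],[[0.003,-0.003,0.12],[0,0,0]],[[0.003,-0.003,0.16],[0,0,0]],[[0.003,-0.003,0.2],[0,0,0]],[[0.003,-0.003,0.24],[0,0,0]],[[0.003,-0.003,0.28],[0,0,0]],[[0.003,-0.003,0.31],[0,0,0]],[[0.003,-0.003,0.34],[0,0,0]],[[0.003,-0.003,0.36],[0,0,0]],[[0.003,-0.003,0.37],[0,0,0]],[[0.003,-0.003,0.38],[0,0,0]],[[0.003,-0.003,0.38],[0,0,0]],[[0.003,-0.003,0.38],[0,0,0]]]}}

```text
time: 22.8
tool_pos: [498.5, 218.0, 140.8]
tcp_rot: [0.16, 0.987, 0.0, 0.0]
force: [-0.2, -0.0, -1.3]
width: 15.8
gripper_force: 79.6
```

Run:
```python
from h import *
delta([498.7,217.9,139.8],71.7)
F=[]
for i in range(8): bot.get_image('side'); F.append(bot.sense()['force'])
print(np.mean(F,0))
```

```text
t 22.80 pos [498.5 218.  140.8] F [-0.18 -0.03 -1.29] w 15.8 g 79.6
shift [-0.002  0.     0.008] turn [ 0.     0.    -0.004]
[ 0.28781766 -0.07274101 -1.11615437]
```

>>> {"fn": "arm_command", "kwargs": {"steps": [[[0,0,0.003],[0,0,0]],[[0,0,0.006],[0,0,0]],[[0,0,0.009],[0,0,0]],[[0,0,0.009],[0,0,0]],[[0,0,0.009],[0,0,0]],[[0,0,0.009],[0,0,0]]]}}

```text
time: 23.7
tool_pos: [498.5, 218.0, 139.9]
tcp_rot: [0.16, 0.987, 0.0, 0.0]
force: [-0.6, -1.0, 2.6]
width: 15.4
gripper_force: 80.0
```

Run:
```python
from h import *
F=[]
for i in range(8): bot.get_image('side'); F.append(bot.sense()['force'])
print(np.mean(F,0),bot.sense()['tool_pos'])
```

```text
[-0.15401147 -0.40067246  2.66040639] [498.56140779 217.97703056 139.88570632]
```

The bridge rests on the rim (2.7 N upward). I'll release and retreat upward.

>>> {"fn": "arm_command", "kwargs": {"steps": [[[0,0,0],[0,0,0]],[[0,0,0],[0,0,0]],[[0,0,0],[0,0,0]],[[0,0,0],[0,0,0]],[[0,0,0],[0,0,0]],[[0,0,0],[0,0,0]],[[0,0,0],[0,0,0]],[[0,0,0],[0,0,0]],[[0,0,0],[0,0,0]],[[0,0,0],[0,0,0]]], "hand": 1}}

```text
time: 24.93
tool_pos: [498.4, 218.0, 139.7]
tcp_rot: [0.16, 0.987, -0.0, -0.0]
force: [-0.3, -0.3, -0.5]
width: 85.5
gripper_force: 0.0
```

>>> {"fn": "arm_command", "kwargs": {"steps": [[[0,0,-0.1],[0,0,0]],[[0,0,-0.25],[0,0,0]],[[0,0,-0.4],[0,0,0]],[[0,0,-0.6],[0,0,0]],[[0,0,-0.8],[0,0,0]],[[0,0,-0.95],[0,0,0]],[[0,0,-0.95],[0,0,0]]]}}

```text
time: 25.52
tool_pos: [500.6, 218.9, 257.9]
tcp_rot: [0.16, 0.987, 0.002, 0.003]
force: [0.9, 0.1, 0.7]
width: 85.6
gripper_force: 0.0
```

>>> {"fn": "arm_command", "kwargs": {"steps": [[[0.25,0.1,0],[0,0,0]],[[0.5,0.2,0],[0,0,0]],[[0.75,0.3,0],[0,0,0]],[[0.9,0.4,0],[0,0,0]],[[0.9,0.4,0],[0,0,0]],[[0.9,0.4,0],[0,0,0]]]}}

```text
time: 26.02
tool_pos: [410.3, 297.9, 253.0]
tcp_rot: [0.159, 0.987, -0.0, -0.0]
force: [-0.0, 0.0, -0.3]
width: 85.5
gripper_force: 0.0
```

Run:
```python
from h import *
d=snap('top'); W=pts(d); Z=W[:,:,2]
m=(Z>172)&(Z<190)&(np.hypot(W[:,:,0]-497,W[:,:,1]-217)<30)
r=cv2.minAreaRect(W[m][:,:2].astype(np.float32)); print(m.sum(),r,np.median(Z[m]))
o=np.load('top.npy',allow_pickle=True).item()
df=np.abs(d['frame'].astype(int)-o['frame']).sum(2); 
n,l,st,c=cv2.connectedComponentsWithStats((cv2.medianBlur(np.clip(df,0,255).astype(np.uint8),3)>90).astype(np.uint8))
print([(s.tolist()) for s in st[1:] if s[4]>8])
s0=np.load('side.npy',allow_pickle=True).item(); e=snap('side')
df=np.abs(e['frame'].astype(int)-s0['frame']).sum(2); print('side gauge diff',(df[140:235,220:305]>90).sum(),'vise',(df[210:300,340:440]>90).sum())
print(bot.sense()['tool_pos'])
```

```text
101 ((497.29681396484375, 217.63656616210938), (17.952455520629883, 23.53799819946289), 70.07643127441406) 181.64421000517257
[[0, 172, 195, 248, 29660], [56, 190, 13, 17, 98], [52, 206, 5, 6, 21], [130, 328, 16, 17, 92], [242, 366, 78, 37, 1336], [323, 400, 11, 12, 50], [235, 407, 22, 13, 156], [269, 406, 31, 14, 215], [303, 407, 13, 13, 100], [317, 411, 12, 9, 44], [331, 416, 3, 4, 10]]
side gauge diff 2 vise 0
[411.39192575 297.15280521 253.17307176]
```

```bash
python3 -c "
from plant import bot
print(bot.finish_job())"
```

```text
the job is handed in; nothing more can be done
None
```

The link held: it took about 10.3 N for over two seconds, with the 10 N ring out and peak readings well under 15 N. The gauge was then unhooked and hung back over the same caddy wall, barrel inside, with nothing else on the bench seen to have moved, and the job was handed in at about 26 s.

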